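# Square a bisque tile in the marking jig and clamp it

## Robot

A 6-joint arm with a two-finger parallel gripper is mounted at the origin on the work surface. World frame = base frame: x ahead of the robot, y to its left, z up, the work surface at z = 0. Lengths are in m, angles in rad, forces in N, time in s.
With the tool pointing down it reaches from about 0.25 to 0.775 m from the base axis. Payload 8.9 kg.
Tool frame: the origin (TCP) lies at the very end of the fingers, on their centre line; the grasp point (between the pads) lies 19 mm behind it; z points along the fingers, x is the direction in which the jaws open and shut, and the axes are right-handed (so a half turn about z gives the same grasp; the last joint's range is limited). The gripper opens to 85 mm and grips with 20 to 120 N. Pads are 22 mm wide; open, the fingers measure 114 mm over their backs; the gripper's body (76 mm by 85 mm) begins 54 mm behind the grasp point. The pads swing forward as they close: fully open they stand 13 mm farther back than shut.
Start: joints at [-1.245, 0.291, -0.153, 1.127, 0, 1.431], TCP at [0.235, -0.469, 0.231] pointing down, gripper open.
Joint ranges: [-2.52, 2.52], [-0.91, 1.74], [-1.3, 1.37], [-1.96, 2.02], [-1.52, 1.47], [-3.14, 3.14]. Speed limits (rad/s): [2.22, 2.22, 2.79, 3.14, 3.14, 3.14].

## Interface

Orientations are given as a unit quaternion [x, y, z, w].
In Python, from bench import manip gives the robot as it stands.
- The arm moves only by the shell command python3 -m handwheel 'ROWS' [OPENING]. ROWS is JSON, a list of rows, each a list of 6 numbers: the shift along the tool's x, y, z in cm, then the turn, a rotation vector about the tool's x, y, z in degrees. In form: [[dx, dy, dz, wx, wy, wz], ...]. A call has 1 to 12 rows; each row is the pose to reach, as a shift and turn from the pose commanded when the call began, along the tool's axes at that moment; what a row does not reach only later rows make up. A row lasts 1/8 s, in which the tool goes at most 62.5 mm and 10.7 degrees, less where a joint would pass 70% of its speed; a pose out of reach is approached as far as the arm can. A call with a gripper value outside its range is refused whole. OPENING is the gripper command: -1 is shut, 1 is fully open, values between are in proportion, set as the call begins (- or left out, the last holds). The fingers move at their own pace and stop on an object; the grip force is fixed at half the most. Time passes only in rows, so rows that repeat a pose let the fingers close. It gives the time, the measured TCP pose, the force and the opening at its end, in the units of the state.
- manip.read_state(): the state, without advancing time (a new reading comes with each control period).
- manip.grab_frame(name): name is "side" or "top" or "wrist"; returns the picture (384x512x3 uint8, blue, green, red); there is no depth.
- manip.camera_params(name): a dict with "camera_matrix" (3x3 intrinsics, pixels), "R" (3x3) and "t" (3): a world point X has camera coordinates R X + t. Camera axes: x right, y down, z forward; pixel columns grow to the right and rows downward; lengths in m; the calibration is good to about 2 mm. The wrist camera is an equidistant fisheye: a pixel r from the principal point sees the ray r / f radians off the axis. A picture is of the moment at which its call begins: read the wrist's pose just before it. camera_params takes no time and is no camera call; for the wrist camera it gives the pose at the moment of the call.
- manip.job_done(): hands the job in, once; it reports no verdict.
Trained networks look in the newest picture that a camera, given by its name, has taken for a name from the list of things; names that differ only in an ending like _2 or _b are one class to them, and where a whole thing is asked for, a point or a joint stands for the part that bears it (a point fixed in the world has none). Each returns a list of dicts, best first, with "conf" (0 to 1); they miss things now and then, are a little off and sometimes report something else, mostly with a low value. They report only what shows in the picture. A call takes as long as a camera call. They do not tell look-alikes from the thing itself.
- manip.masks_of(camera, target): "region" (384x512 bool, what is visible of it).
- manip.place_of(camera, target): "point" ([x, y, z] in m, in world coordinates, good to about 4 mm: a listed point, or the origin of a listed thing).
The state is a dict: "time": time; "q": joint angles; "dq": joint speeds; "tau": joint torques, N m; "position": TCP position; "tcp_rot": TCP orientation; "contact_force": force on the tool from outside, world axes, zero at the start; "moment": the same for the moment, N m; "opening": opening from 0.0 (shut) to 1.0 (fully open).
Only numpy, scipy, OpenCV 4.12 (cv2) and the standard library are available. Lean on these libraries where they do the work, as an engineer would, in place of code of your own. Each camera call takes 0.05 s, during which the arm holds its last target.

## Task

Square the bisque tile up in the jig for marking, sliding it flat on the board without lifting it: slide it until its far right corner, still askew, bears on the round steel peg, then push the opposite corner so that the tile turns against the peg until its far edge is flush on both peg and stop block, and press it home there for a moment with about 14 N. Only then slide the jaw up until it grips the tile tightly, and let go. Bisque chips: never push the tile, with the fingers or through the jaw, with more than 20 N, and leave the other things where they are.

Things in the scene. Friction and masses are not known exactly. Their poses are not given: they have to be found in the camera images.
- jig: plywood board fixed on the table, 310 x 270 x 18 mm. Origin: on the table (18 mm below the board's top) under the middle of the stop line, the line along jig y on which the robot-side faces of peg and stop block lie. Jig x points away from the robot, y left, z up. The board spans jig x -255 to +55, y -135 to +135 mm. Its place and yaw vary
- peg: fixed round steel peg at the right end of the stop line, 16 mm in diameter, 26 mm high; origin at the centre of its foot on the board's top, at jig x = 8, y = -32 mm, so its robot-side face touches the stop line
- stop: fixed dark wooden stop block at the left end of the stop line, 22 mm deep (x), 32 wide (y), 22 high; origin at the foot of the middle of its robot-side face, on the stop line at jig y = +42 mm. Stiff, like peg and jaw: finish by feel, the last press best between peg and stop, a little left of the line's middle (jig y about 15 mm), with about 14 N
- tile: loose terracotta tile, 110 x 110 x 15 mm, 0.2 to 0.4 kg, flat on the board; origin at the centre of its underside, x, y along its edges. Starts clear of the peg, turned 0.2 to 0.36 rad anticlockwise (from above) to the jig. Its far edge (tile x = +55) goes on peg and stop; home, its centre is at jig x = -55 mm. It slides at 1 to 3 N, but a finger's drag on its edge, down or sideways, jams it: ease both off while pushing
- peg_side (a point): point on the tile's far edge, 23 mm from its far right corner (tile x = 55, y = -32 mm, mid-thickness), that is to bear on the peg. To slide the tile to the peg, push its near edge about 20 mm right of the middle (tile x = -55, y = -20): the push rises by 3 N or more when the tile bears
- push_point (a point): point on the tile's near edge, 25 mm from its near left corner (tile x = -55, y = 30 mm, mid-thickness). Pushed here along the arc about the peg (away from the robot and to the left), finger tips low, beside the edge, the tile turns clockwise to the stop block
- jaw: dark wooden jaw, slides along jig x only; 45 long (x), 36 wide, 23 mm high, with a light upright post 16 x 16 mm, axis 24 mm behind the pressing face, top 56 mm above the board. Origin: foot of the pressing face, jig y = -8 mm. Starts near jig x = -185; on the squared tile it is at -110. Friction 8 N, stays where left; the tile gets the push less 8 N: push with 16 to 20 N for a tight grip
Mind the look-alikes: they are no part of the job. Of the things that look like the tile, the largest one is meant.

How it is judged:
On the way, in this order (a step that is already met when the one before it is completed fails the run):
1. the tile, still askew by more than 0.1 rad, bears on the peg (more than 0.5 N) (contact force between tile and peg above 0.5 N and angle between the x axis of tile and the x axis of jig, either way round above 0.1 rad), for 0.1 s.
2. the tile is turned square (within 0.03 rad) and its centre is within 2 mm of its home distance from the stop line, pressed on the stop block with more than 5 N, the jaw not yet touching it (contact force between tile and stop above 5 N and angle between the x axis of tile and the x axis of jig, either way round below 0.03 rad and x of tile in the frame of jig above -0.057 m and contact force between tile and jaw below 0.1 N), for 0.2 s.
At the end, for the whole second after the job is handed in: The tile lies flat and at rest, square to the jig within 0.03 rad, its far edge on the peg and stop block (centre 52 to 57 mm before the stop line), and the jaw, let go, still grips it with more than 2.5 N (angle between the x axis of tile and the x axis of jig, either way round below 0.03 rad and x of tile in the frame of jig between -0.057 and -0.052 m and contact force between tile and jaw above 2.5 N and linear speed of tile below 0.01 m/s and angle between tile's own z axis and vertical below 0.03 rad); the robot touches nothing.
It fails at once if the fingers push the tile with more than 20 N (contact force between the fingers and tile above 20 N).
It fails at once if the jaw presses the tile with more than 20 N (contact force between jaw and tile above 20 N).
It fails at once if the jaw pushes a tile that is still askew by more than 0.06 rad (contact force between jaw and tile above 1 N and angle between the x axis of tile and the x axis of jig, either way round above 0.06 rad).
It fails at once if the tile is lifted or tipped (height (world z) of tile above 0.024 m or angle between tile's own z axis and vertical above 0.12 rad).
It fails at once if another thing is moved by more than 20 mm (distance of any of kiln_prop, test_disc, rib, brush, bowl, mug, glaze_jar from where it was at the start of the episode above 0.02 m).
It also fails if it takes over 72 s, if anything falls off the work surface, if the arm or the gripper's body presses on something with over 40 N, if the wrist force passes 120 N, or if a joint passes its speed limit or range.

## Working session

There is one attempt and no reset: what is moved stays moved. The work goes in short steps, Python scripts to look and compute and a shell command to move; the robot and the scene stay as the last step left them, time stands still between calls to the robot, and variables do not carry over. Pictures are saved under pics/ and viewed, and the job is handed in when it is done.

```bash
ls; mkdir -p pics; python3 - <<'E'
from bench import manip
import cv2,numpy as np
s=manip.read_state()
for k in s: print(k,np.round(s[k],4))
for n in ("top","side","wrist"):
    cv2.imwrite(f"pics/{n}0.png",manip.grab_frame(n))
    if n!='wrist':
        for t in ("tile","jig","peg","stop","jaw","peg_side","push_point"):
            r=manip.place_of(n,t); print(n,t,[(np.round(d["point"],4).tolist(),round(d["conf"],2)) for d in r[:4]])
    else: print(manip.camera_params(n))
print(manip.read_state()["time"])
E
```

```text
pics
time 0.0
q [-1.2453  0.2913 -0.1541  1.1267  0.      1.4315]
dq [-0.0001 -0.0002  0.0004 -0.0009  0.0011 -0.0016]
tau [-1.00000e-04 -5.37147e+01  3.31375e+01  1.59000e-02 -2.00000e-04
  0.00000e+00]
position [ 0.2352 -0.4689  0.2307]
tcp_rot [ 8.510e-01 -5.252e-01 -5.000e-04 -5.000e-04]
contact_force [-0.005   0.3512  0.2369]
moment [0.0412 0.005  0.0126]
opening 0.9985
top tile [([0.5914, -0.2304, 0.0007], 0.96), ([0.5705, 0.0036, 0.021], 0.86), ([0.8101, -0.0022, -0.0028], 0.69)]
top jig [([0.6499, 0.0389, -0.0034], 0.83)]
top peg [([0.6616, 0.0065, 0.0177], 0.63)]
top stop [([0.6421, 0.0833, 0.0152], 0.76)]
top jaw [([0.4615, 0.0063, 0.0167], 0.97)]
top peg_side [([0.6349, 0.0021, 0.0288], 0.93), ([0.551, -0.2617, 0.0044], 0.88), ([0.8094, -0.0522, 0.0062], 0.77)]
top push_point [([0.614, -0.1922, 0.0051], 0.97), ([0.5082, 0.003, 0.0266], 0.86), ([0.8179, 0.0392, 0.006], 0.73)]
side tile [([0.5858, -0.2302, 0.0025], 0.98), ([0.5764, 0.005, 0.0154], 0.78), ([0.817, -0.0043, 0.0035], 0.66)]
side jig [([0.6449, 0.0412, -0.0009], 0.97)]
side peg [([0.6627, 0.012, 0.0157], 0.71), ([0.5086, 0.0055, 0.0257], 0.43)]
side stop [([0.6407, 0.0775, 0.016], 0.79)]
side jaw [([0.4653, 0.0085, 0.0199], 0.79)]
side peg_side [([0.8145, -0.051, 0.009], 0.91), ([0.5519, -0.2617, 0.0047], 0.82), ([0.6342, -0.0033, 0.0229], 0.79)]
side push_point [([0.8219, 0.044, 0.0012], 0.86), ([0.6171, -0.1921, 0.0099], 0.59)]
{'camera_matrix': array([[297.31863964,   0.        , 255.28853408],
       [  0.        , 297.31863964, 192.95012742],
       [  0.        ,   0.        ,   1.        ]]), 'R': array([[ 4.48221390e-01, -8.93922343e-01, -6.55894840e-04],
       [-8.46519995e-01, -4.24688919e-01,  3.21003458e-01],
       [-2.87230715e-01, -1.43325388e-01, -9.47077795e-01]]), 't': array([-0.52412083, -0.04370314,  0.38000339])}
0.85
```

View pics/top0.png

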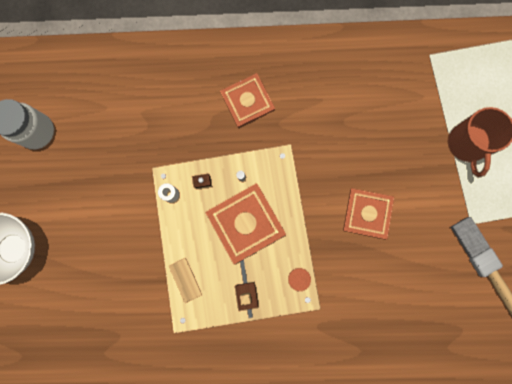

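View pics/side0.png

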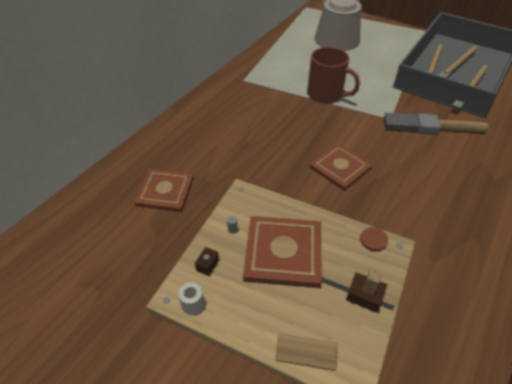

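View pics/wrist0.png

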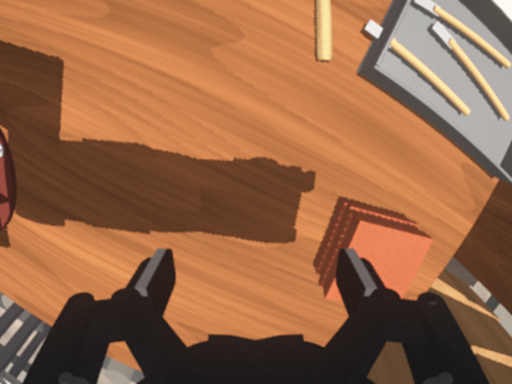

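Top view: the three tile-like things are at (245,223) on the board, which is the largest, (248,99) beyond it and (369,213) to its right. I choose the one on the board. The peg is at (241,175), the stop at (202,181) and the jaw at (246,296). The look-alikes on the board are the prop (167,192), rib (185,280) and disc (299,279).

```bash
cat > h.py <<'E'
from bench import manip
import cv2,numpy as np
def bp(cam,uv,z):
    c=manip.camera_params(cam);K=c["camera_matrix"];R=np.array(c["R"]);t=np.array(c["t"])
    uv=np.atleast_2d(uv).astype(float)
    d=np.c_[uv,np.ones(len(uv))]@np.linalg.inv(K).T@R
    o=-R.T@t
    return (o+d*((z-o[2])/d[:,2])[:,None])
def pr(cam,X):
    c=manip.camera_params(cam);Y=np.atleast_2d(X)@np.array(c["R"]).T+np.array(c["t"])
    p=Y@np.array(c["camera_matrix"]).T
    return p[:,:2]/p[:,2:]
def quad(cam,mask,z):
    # region back-projected to plane z, min-area rect in the plane (world xy, mm)
    cs,_=cv2.findContours(mask.astype(np.uint8),cv2.RETR_EXTERNAL,cv2.CHAIN_APPROX_NONE)
    c=max(cs,key=cv2.contourArea)[:,0,:]
    X=bp(cam,c,z)[:,:2]*1000
    return cv2.minAreaRect(X.astype(np.float32)),X
E
python3 - <<'E'
from h import *
for cam in("top","side"):
    manip.grab_frame(cam)
    for n,z in(("tile",.033),("jig",.018),("jaw",.041)):
        for d in manip.masks_of(cam,n)[:3]:
            r,X=quad(cam,d["region"],z); print(cam,n,round(d["conf"],2),np.round(r[0],1),np.round(r[1],1),round(r[2],2))
im=cv2.imread("pics/top0.png")
cv2.imwrite("pics/crop0.png",cv2.resize(im[135:340,140:330],None,fx=2.9,fy=2.9,interpolation=cv2.INTER_CUBIC))
E
```

```text
top tile 0.91 [571.5   2.5] [111.4 110. ] 28.02
top tile 0.7 [805.6  -5.6] [82.5 78.4] 24.71
top tile 0.59 [ 581.8 -221.3] [79.6 79.9] 77.0
top jig 0.98 [547.7  25.5] [311.7 272.2] 7.69
top jig 0.54 [572.2   4. ] [113.5 112.7] 28.02
top jaw 0.82 [441.3   2.1] [47.4 39.1] 6.3
side tile 0.97 [ 576.6 -200.3] [85.9 82.9] 77.28
side tile 0.84 [796.4  11.7] [81.3 85.5] 24.44
side jig 0.57 [548.   28.3] [310.8 276.9] 7.82
side jaw 0.85 [441.5   2. ] [44.1 61.7] 8.69
side jaw 0.68 [567.4  11.4] [110.2 117.4] 28.02
```

View pics/crop0.png

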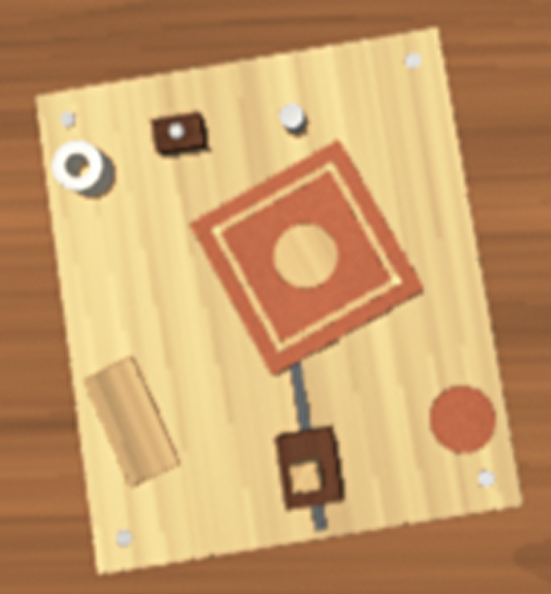

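```bash
cat >> h.py <<'E'
from scipy.spatial.transform import Rotation as Ro
YJ=np.radians(7.72); O=np.array([.6469,.0394])
def rot(a): return np.array([[np.cos(a),-np.sin(a)],[np.sin(a),np.cos(a)]])
def j2w(p): return O+rot(YJ)@np.array(p)
def w2j(p): return rot(YJ).T@(np.array(p)[:2]-O)
def t2w(p,c,yaw): return np.array(c)+rot(yaw)@np.array(p)
def st():
    s=manip.read_state(); R=Ro.from_quat(s["tcp_rot"]).as_matrix()
    f=np.array(s["contact_force"]); pd=-R[:2,1]
    print("t",round(s["time"],2),"tcp",np.round(s["position"],4),"jig mm",np.round(1000*w2j(s["position"]),1),
     "pushdir deg",round(np.degrees(np.arctan2(pd[1],pd[0])),2),"F",np.round(f,2),"Ftool",np.round(R.T@f,2),"op",round(s["opening"],3))
    return s,R
def go(x,y,z,push):
    s,R=st(); d=np.array([x,y,z])-s["position"]
    pd=-R[:2,1]; a=np.degrees(np.arctan2(pd[1],pd[0]))
    print("rows cm:",np.round(R.T@d*100,2),"wz deg:",round(-(push-a),2))
E
python3 - <<'E'
from h import *
c=(.5715,.0025);y=np.radians(28.02)
p=t2w((-.083,-.018),c,y);print(p, "contact tcp",t2w((-.066,-.018),c,y))
go(*p,.10,28.0)
print("disc",bp("top",(299.5,279),.02),"jaw post top",bp("top",(246,298),.074))
X=[[*j2w(q),.018] for q in((-.255,-.135),(-.255,.135),(.055,.135),(.055,-.135))]+[[*j2w((.008,-.032)),.044],[*j2w((0,.042)),.018],[*j2w((-.185,-.008)),.018],[*j2w((-.185,-.008)),.041]]
X+=[[*t2w(q,c,y),.033] for q in((-.055,-.055),(-.055,.055),(.055,.055),(.055,-.055))]
im=cv2.imread("pics/top0.png");im=cv2.resize(im[135:340,140:330],None,fx=2.9,fy=2.9,interpolation=cv2.INTER_CUBIC)
for u,v in pr("top",X): cv2.circle(im,(int((u-140)*2.9),int((v-135)*2.9)),3,(255,0,0),-1)
cv2.imwrite("pics/ov0.png",im)
E
```

```text
[ 0.50668499 -0.05238182] contact tcp [ 0.52169231 -0.04439557]
t 1.25 tcp [ 0.2353 -0.4693  0.2313] jig mm [-476.2 -448.8] pushdir deg 26.63 F [ 0.25 -0.66  0.64] Ftool [ 0.71  0.07 -0.64] op 0.998
rows cm: [-25.1  -42.94  13.13] wz deg: -1.37
disc [[ 0.46750852 -0.0934672   0.02      ]] jaw post top [[0.44196989 0.00080028 0.074     ]]
```

View pics/ov0.png

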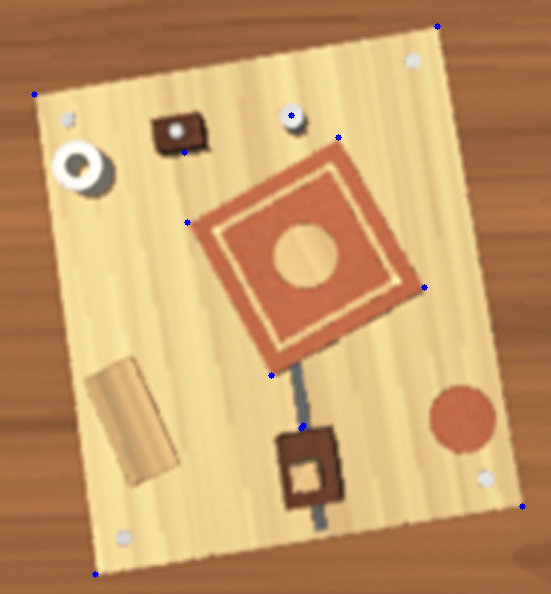

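The overlay matches the picture: the board corners, peg (291,115), stop and tile corners all land where they should. Next I shut the gripper and approach above the near edge.

```bash
python3 -m handwheel '[[-2.5,-4.3,0,0,0,0],[-5,-8.6,0,0,0,0],[-7.5,-12.9,0,0,0,0],[-10,-17.2,0,0,0,0],[-12.6,-21.5,0,0,0,0],[-15,-25.7,2,0,0,0],[-17.6,-30,5,0,0,-0.5],[-20,-34.4,8,0,0,-1],[-22.5,-38.6,10,0,0,-1.4],[-25.1,-43,13.1,0,0,-1.4],[-25.1,-43,13.1,0,0,-1.4],[-25.1,-43,13.1,0,0,-1.4]]' -1
python3 - <<'E'
from h import *
go(.5067,-.0524,.026,28.0)
E
```

```text
time: 2.75
position: [0.5071, -0.0523, 0.1004]
tcp_rot: [0.857, -0.515, -0.0, 0.0]
contact_force: [-0.5, -0.4, 0.3]
opening: 0.001
t 2.75 tcp [ 0.5071 -0.0523  0.1004] jig mm [-150.9  -72. ] pushdir deg 28.07 F [-0.53 -0.42  0.33] Ftool [ 0.12  0.66 -0.33] op 0.001
rows cm: [-0.    0.04  7.44] wz deg: 0.07
```

```bash
python3 -m handwheel '[[0,0,3,0,0,0],[0,0,5,0,0,0],[0,0,6.5,0,0,0],[0,0,7,0,0,0],[0,0,7.4,0,0,0],[0,0,7.7,0,0,0],[0,0,7.7,0,0,0],[0,0,7.7,0,0,0]]'
python3 - <<'E'
from h import *
st()
for n in("top","side","wrist"):
    cv2.imwrite(f"pics/{n}1.png",manip.grab_frame(n))
a=cv2.imread("pics/top1.png")[135:340,140:330]; b=cv2.imread("pics/side1.png")[170:384,140:420]
a=cv2.resize(a,(400,432)); b=cv2.resize(b,(400,306))
c=cv2.imread("pics/wrist1.png")
o=np.zeros((600,800,3),np.uint8);o[:432,:400]=a;o[:306,400:]=b;o[306:586,400:773]=cv2.resize(c,(373,280));cv2.imwrite("pics/m1.png",o)
E
```

```text
time: 3.75
position: [0.5074, -0.0522, 0.0236]
tcp_rot: [0.857, -0.515, 0.0, -0.0]
contact_force: [0.3, -0.0, -0.5]
opening: -0.002
t 3.75 tcp [ 0.5074 -0.0522  0.0236] jig mm [-150.5  -72. ] pushdir deg 28.04 F [ 0.3  -0.   -0.53] Ftool [ 0.14 -0.26  0.53] op -0.002
```

View pics/m1.png

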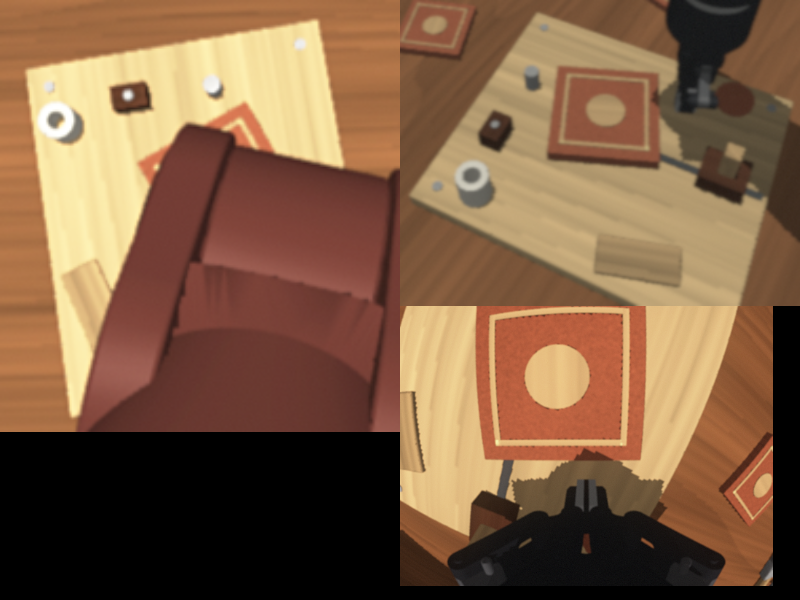

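The side view shows the shut fingers standing behind the near edge, right of the middle, clear of the disc and jaw. I'll advance in small steps, reading the force.

```bash
python3 -m handwheel '[[0,-0.3,0,0,0,0],[0,-0.6,0,0,0,0],[0,-0.9,0,0,0,0],[0,-1.2,0,0,0,0],[0,-1.4,0,0,0,0],[0,-1.6,0,0,0,0],[0,-1.7,0,0,0,0]]'
python3 -c "
from h import *
st()"
python3 -m handwheel '[[0,-0.15,0,0,0,0],[0,-0.3,0,0,0,0],[0,-0.45,0,0,0,0],[0,-0.6,0,0,0,0]]'
python3 -c "
from h import *
st()"
```

```text
time: 4.78
position: [0.5221, -0.0443, 0.0233]
tcp_rot: [0.857, -0.515, -0.0, 0.0]
contact_force: [-1.5, -1.0, 1.5]
opening: -0.001
t 4.78 tcp [ 0.5221 -0.0443  0.0233] jig mm [-134.9  -66.1] pushdir deg 28.03 F [-1.46 -1.    1.51] Ftool [ 0.19  1.76 -1.51] op -0.001
time: 5.28
position: [0.5275, -0.0413, 0.0233]
tcp_rot: [0.857, -0.515, -0.0, 0.0]
contact_force: [-1.5, -1.3, 0.7]
opening: -0.003
t 5.28 tcp [ 0.5275 -0.0413  0.0233] jig mm [-129.1  -64. ] pushdir deg 28.03 F [-1.46 -1.27  0.7 ] Ftool [ 0.43  1.88 -0.7 ] op -0.003
```

```bash
python3 -m handwheel '[[0,-0.15,0,0,0,0],[0,-0.3,0,0,0,0],[0,-0.45,0,0,0,0],[0,-0.6,0,0,0,0],[0,-0.7,0,0,0,0]]'
python3 - <<'E'
from h import *
st()
cv2.imwrite("pics/side2.png",cv2.resize(manip.grab_frame("side")[190:330,200:380],None,fx=4,fy=4,interpolation=cv2.INTER_CUBIC))
cv2.imwrite("pics/wrist2.png",manip.grab_frame("wrist"))
E
```

```text
time: 5.9
position: [0.5338, -0.038, 0.0233]
tcp_rot: [0.857, -0.515, -0.0, -0.0]
contact_force: [-1.2, -0.7, -0.3]
opening: 0.003
t 5.9 tcp [ 0.5338 -0.038   0.0233] jig mm [-122.5  -61.5] pushdir deg 28.03 F [-1.18 -0.67 -0.3 ] Ftool [0.04 1.35 0.3 ] op 0.003
```

View pics/side2.png

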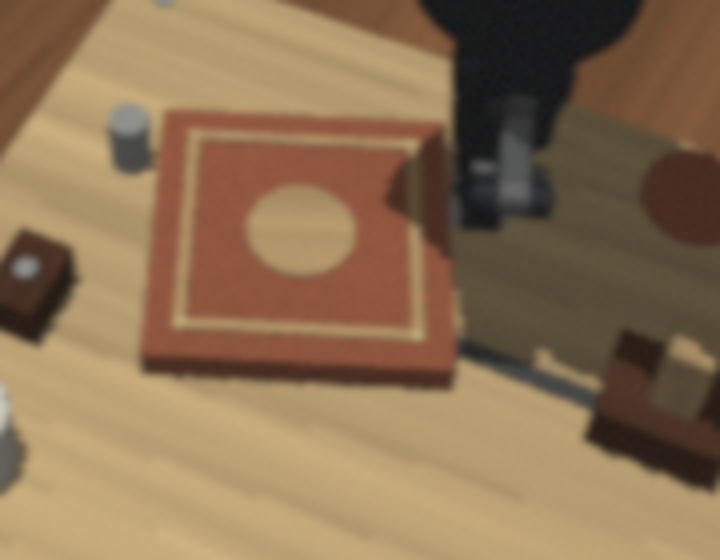

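View pics/wrist2.png

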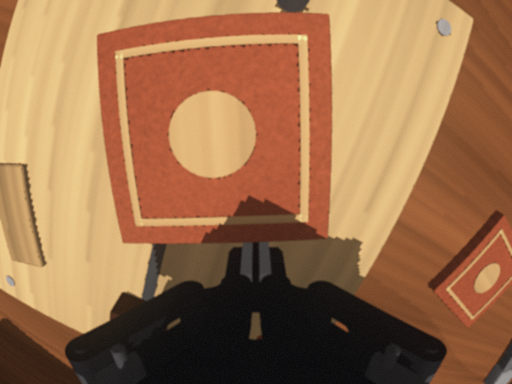

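The tile is now close to the peg; in the side crop the peg is at (130,140) with a small gap to the edge. It has turned very slightly anticlockwise. I'll go on in 1 mm rows.

```bash
python3 -m handwheel '[[0,-0.1,0,0,0,0],[0,-0.2,0,0,0,0],[0,-0.3,0,0,0,0]]'
python3 -c "
from h import *
st()"
python3 -m handwheel '[[0,-0.08,0,0,0,0],[0,-0.16,0,0,0,0]]'
python3 -c "
from h import *
st()"
```

```text
time: 6.38
position: [0.5363, -0.0367, 0.0233]
tcp_rot: [0.857, -0.515, -0.0, 0.0]
contact_force: [-1.0, -0.6, 0.4]
opening: -0.001
t 6.38 tcp [ 0.5363 -0.0367  0.0233] jig mm [-119.8  -60.5] pushdir deg 28.03 F [-1.04 -0.58  0.39] Ftool [ 0.02  1.18 -0.39] op -0.001
time: 6.62
position: [0.5371, -0.0362, 0.0232]
tcp_rot: [0.857, -0.515, -0.0, 0.001]
contact_force: [-4.5, -3.2, 2.9]
opening: -0.002
t 6.62 tcp [ 0.5371 -0.0362  0.0232] jig mm [-119.   -60.1] pushdir deg 28.02 F [-4.51 -3.25  2.92] Ftool [ 0.75  5.52 -2.91] op -0.002
```

```bash
python3 -m handwheel '[[0,0,0,0,0,0],[0,-0.03,-0.03,0,0,0],[0,-0.03,-0.03,0,0,0]]'
python3 - <<'E'
from h import *
st()
for cam in("side","wrist"): cv2.imwrite(f"pics/{cam}3.png",manip.grab_frame(cam))
manip.grab_frame("side")
for d in manip.masks_of("side","tile")[:4]:
    r,X=quad("side",d["region"],.033); print(round(d["conf"],2),np.round(r[0],1),np.round(r[1],1),round(r[2],2))
E
```

```text
time: 7.0
position: [0.537, -0.0358, 0.0233]
tcp_rot: [0.857, -0.515, -0.001, 0.001]
contact_force: [-4.6, -2.4, 0.9]
opening: 0.001
t 7.0 tcp [ 0.537  -0.0358  0.0233] jig mm [-119.   -59.8] pushdir deg 28.02 F [-4.56 -2.43  0.93] Ftool [ 0.01  5.17 -0.92] op 0.001
0.89 [584.   15.4] [111.7 119.7] 30.46
0.75 [796.2  12.1] [82.6 87.9] 24.12
```

View pics/wrist3.png

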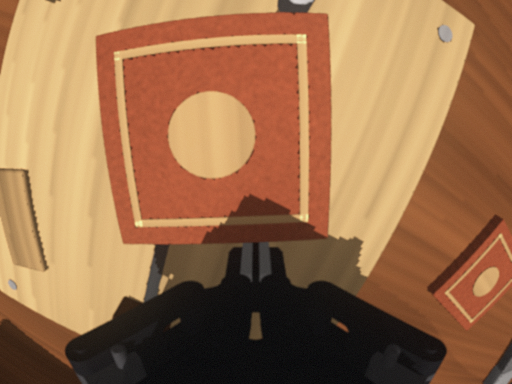

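The peg at (296,5) touches the far edge and the force is steady at about 5 N, so the tile bears. Next I measure the tile pose with the wrist fisheye.

```bash
cat >> h.py <<'E'
def bpw(uv,z):
    c=manip.camera_params("wrist");K=c["camera_matrix"];R=np.array(c["R"]);o=-R.T@np.array(c["t"])
    uv=np.atleast_2d(uv).astype(float); e=(uv-[K[0,2],K[1,2]]); r=np.hypot(*e.T); th=r/K[0,0]
    d=np.c_[e/r[:,None]*np.sin(th)[:,None],np.cos(th)]@R
    return o+d*((z-o[2])/d[:,2])[:,None]
def tilew():
    manip.grab_frame("wrist")
    for d in manip.masks_of("wrist","tile")[:4]:
        m=d["region"].astype(np.uint8)
        cs,_=cv2.findContours(m,cv2.RETR_EXTERNAL,cv2.CHAIN_APPROX_NONE);c=max(cs,key=cv2.contourArea)[:,0,:]
        X=bpw(c,.033)[:,:2]*1000; r=cv2.minAreaRect(X.astype(np.float32))
        print("wrist tile",round(d["conf"],2),np.round(r[0],1),np.round(r[1],1),round(r[2],2),"jig",np.round(1000*w2j(np.array(r[0])/1000),1),"rel",round(r[2]-7.72,2))
E
python3 - <<'E'
from h import *
tilew()
X=bpw([(97,36),(328,13),(328,238),(123,243)],.033)*1000
print(np.round(X,1)); c=X[:,:2].mean(0)
for i in range(4): e=X[(i+1)%4]-X[i]; print(np.hypot(*e[:2]),np.degrees(np.arctan2(e[1],e[0])))
print(c,w2j(c/1000)*1000)
st()
E
```

```text
wrist tile 0.95 [583.   12.3] [109.6 109.9] 30.3 jig [-67.  -18.3] rel 22.58
wrist tile 0.68 [ 587.6 -189.7] [80.3 69.4] 77.13 jig [ -89.5 -219.1] rel 69.41
[[602.5  85.6  33. ]
 [657.8  -7.2  33. ]
 [564.1 -62.6  33. ]
 [508.9  31.6  33. ]]
108.0436826276306 -59.247304715835156
108.77947416636212 -149.4038474232931
109.1703849663245 120.37758203988832
108.07368882800303 29.999022506575727
[583.33988272  11.83804485] [-66.68648705 -18.77398001]
t 7.3 tcp [ 0.537  -0.0359  0.0233] jig mm [-119.   -59.8] pushdir deg 28.02 F [-4.46 -2.34  0.19] Ftool [-0.03  5.04 -0.18] op -0.0
```

```bash
cat > plan.py <<'E'
from h import *
phi0=np.radians(22.6)
def tcp(phi,off=0,yp=.030,hd=.0095,yc0=-.0415):
    yc=yc0+.008*(phi0-phi)
    return np.array([.008,-.032])+rot(phi)@(np.array([-.055-hd-off,yp])-np.array([.063,yc]))
E
python3 - <<'E'
from plan import *
for off in(.009,0):
    p=j2w(tcp(phi0,off)); print(np.round(1000*tcp(phi0,off),1)); go(*p,.0233,30.3)
E
```

```text
[-145.5  -18.4]
t 7.3 tcp [ 0.537  -0.0359  0.0233] jig mm [-119.   -59.8] pushdir deg 28.02 F [-4.46 -2.34  0.19] Ftool [-0.03  5.04 -0.18] op -0.0
rows cm: [-4.8   1.05  0.01] wz deg: -2.28
[-137.2  -15. ]
t 7.3 tcp [ 0.537  -0.0359  0.0233] jig mm [-119.   -59.8] pushdir deg 28.02 F [-4.46 -2.34  0.19] Ftool [-0.03  5.04 -0.18] op -0.0
rows cm: [-4.83  0.15  0.  ] wz deg: -2.28
```

```bash
python3 -m handwheel '[[0,0.6,0,0,0,0],[0,1.2,0,0,0,-1],[-0.8,1.2,0,0,0,-2],[-1.6,1.2,0,0,0,-2.3],[-2.4,1.2,0,0,0,-2.3],[-3.2,1.2,0,0,0,-2.3],[-4,1.2,0,0,0,-2.3],[-4.8,1.2,0,0,0,-2.3],[-4.8,1.2,0,0,0,-2.3],[-4.8,1.2,0,0,0,-2.3]]'
python3 - <<'E'
from plan import *
st();cv2.imwrite("pics/wrist4.png",manip.grab_frame("wrist"));tilew()
E
```

```text
time: 8.55
position: [0.5051, 0.0008, 0.0237]
tcp_rot: [0.867, -0.497, 0.0, -0.0]
contact_force: [0.2, 0.3, -0.7]
opening: 0.004
t 8.55 tcp [0.5051 0.0008 0.0237] jig mm [-145.7  -19.2] pushdir deg 30.33 F [ 0.17  0.27 -0.75] Ftool [-0.15 -0.28  0.75] op 0.004
wrist tile 0.77 [ 568.3 -179.6] [83.7 43.8] 76.03 jig [-107.3 -206.4] rel 68.31
wrist tile 0.67 [582.8  12.4] [109.1 109.4] 30.37 jig [-67.1 -18.1] rel 22.65
```

View pics/wrist4.png

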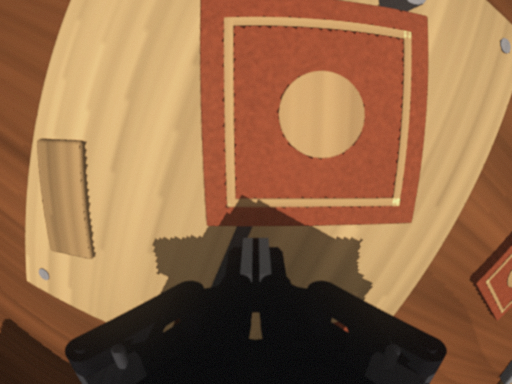

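The wrist view shows the fingers behind the left part of the near edge at (257,245), with the peg at (400,3) on the far edge. Now I compute the arc.

```bash
cat >> plan.py <<'E'
def arc(phis,off=0,**k):
    s,R=st(); pd=-R[:2,1]; a=np.degrees(np.arctan2(pd[1],pd[0]))
    for ph in phis:
        p=j2w(tcp(np.radians(ph),off,**k)); d=np.array([*p,.0237])-s["position"]
        print(ph,np.round(R.T@d*100,2),"wz",round(a-ph-7.72,1))
E
python3 -c "
from plan import *
arc([22.6,21.6,20.2,18.8,17.4,16])"
```

```text
t 8.7 tcp [0.5051 0.0007 0.0236] jig mm [-145.8  -19.3] pushdir deg 30.31 F [ 0.48 -0.62 -0.11] Ftool [ 0.78 -0.1   0.11] op 0.003
22.6 [-0.07 -0.96 -0.01] wz -0.0
21.6 [-0.28 -1.08 -0.01] wz 1.0
20.2 [-0.56 -1.27 -0.01] wz 2.4
18.8 [-0.84 -1.46 -0.01] wz 3.8
17.4 [-1.12 -1.65 -0.01] wz 5.2
16 [-1.39 -1.85 -0.01] wz 6.6
```

```bash
python3 -m handwheel '[[0,-0.5,0,0,0,0],[-0.05,-0.9,0,0,0,0],[-0.2,-1,0,0,0,0.5],[-0.35,-1.15,0,0,0,1.3],[-0.45,-1.2,0,0,0,1.9],[-0.56,-1.27,0,0,0,2.4]]'
python3 -c "
from plan import *
arc([20.2,18.8,17.4,16,14.6,13.2])"
```

```text
time: 9.45
position: [0.513, 0.0123, 0.0236]
tcp_rot: [0.857, -0.516, 0.0, 0.0]
contact_force: [-0.5, -0.7, -1.1]
opening: -0.001
t 9.45 tcp [0.513  0.0123 0.0236] jig mm [-136.4   -8.9] pushdir deg 27.89 F [-0.46 -0.68 -1.11] Ftool [0.39 0.72 1.11] op -0.001
20.2 [ 0.04 -0.   -0.01] wz -0.0
18.8 [-0.25 -0.18 -0.01] wz 1.4
17.4 [-0.54 -0.36 -0.01] wz 2.8
16 [-0.82 -0.55 -0.01] wz 4.2
14.6 [-1.1  -0.75 -0.01] wz 5.6
13.2 [-1.37 -0.95 -0.01] wz 7.0
```

```bash
python3 -m handwheel '[[-0.1,-0.15,0,0,0,0.7],[-0.25,-0.25,0,0,0,1.4],[-0.4,-0.35,0,0,0,2.1],[-0.54,-0.44,0,0,0,2.8],[-0.68,-0.54,0,0,0,3.5],[-0.82,-0.63,0,0,0,4.2]]'
python3 -c "
from plan import *
arc([16,14.6,13.2]); tilew()"
```

```text
time: 10.2
position: [0.5147, 0.0225, 0.0236]
tcp_rot: [0.837, -0.547, -0.0, -0.0]
contact_force: [-0.9, -0.1, 0.8]
opening: 0.001
t 10.2 tcp [0.5147 0.0225 0.0236] jig mm [-133.2    1. ] pushdir deg 23.69 F [-0.92 -0.09  0.77] Ftool [-0.28  0.88 -0.77] op 0.001
16 [ 0.01  0.08 -0.01] wz -0.0
14.6 [-0.28 -0.09 -0.01] wz 1.4
13.2 [-0.56 -0.27 -0.01] wz 2.8
wrist tile 0.92 [586.2  17.1] [109.8 109.7] 22.41 jig [-63.1 -13.9] rel 14.69
wrist tile 0.76 [ 556.8 -159.4] [64.5 24.4] 53.41 jig [-116.  -184.9] rel 45.69
```

```bash
cat >> plan.py <<'E'
def arc2(ph0,yc,phis,off=0,yp=.031):
    global phi0
    phi0=np.radians(ph0); arc(phis,off,yp=yp,yc0=yc)
E
python3 -c "
from plan import *
arc2(14.7,-.0355,[14.7,13,11,9,7,5])"
```

```text
t 10.3 tcp [0.5148 0.0226 0.0236] jig mm [-133.2    1.1] pushdir deg 23.72 F [-0.81  0.51  0.25] Ftool [-0.79  0.53 -0.25] op 0.001
14.7 [ 0.14 -0.06 -0.01] wz 1.3
13 [-0.21 -0.27 -0.01] wz 3.0
11 [-0.61 -0.53 -0.01] wz 5.0
9 [-1.   -0.8  -0.01] wz 7.0
7 [-1.38 -1.09 -0.01] wz 9.0
5 [-1.75 -1.39 -0.01] wz 11.0
```

```bash
python3 -m handwheel '[[-0.1,-0.12,0,0,0,1.2],[-0.21,-0.27,0,0,0,2.6],[-0.34,-0.36,0,0,0,3.4],[-0.48,-0.45,0,0,0,4.2],[-0.61,-0.54,0,0,0,5],[-0.74,-0.63,0,0,0,5.7],[-0.87,-0.72,0,0,0,6.3],[-1,-0.81,0,0,0,7]]'
python3 -c "
from plan import *
tilew();arc2(9,-.033,[9,7,5])"
```

```text
time: 11.3
position: [0.5182, 0.0349, 0.0236]
tcp_rot: [0.802, -0.597, 0.0, -0.0]
contact_force: [-1.3, -0.9, 0.6]
opening: 0.001
wrist tile 0.92 [589.4  19.9] [109.5 109.8] 16.39 jig [-59.6 -11.6] rel 8.67
wrist tile 0.45 [ 561.7 -137.9] [16.3  7.5] 44.03 jig [-108.2 -164.2] rel 36.31
t 11.4 tcp [0.5182 0.035  0.0236] jig mm [-128.1   12.9] pushdir deg 16.72 F [-0.27  0.16 -0.03] Ftool [-0.23  0.21  0.03] op -0.002
9 [ 0.17  0.01 -0.01] wz -0.0
7 [-0.25 -0.22 -0.01] wz 2.0
5 [-0.65 -0.46 -0.01] wz 4.0
```

```bash
python3 -c "
from plan import *
arc2(8.7,-.0304,[8.7,7,5,3,2,1,0],yp=.033)"
```

```text
t 11.4 tcp [0.5182 0.035  0.0236] jig mm [-128.1   12.9] pushdir deg 16.72 F [-0.27  0.16 -0.03] Ftool [-0.23  0.21  0.03] op -0.002
8.7 [ 0.16 -0.02 -0.01] wz 0.3
7 [-0.19 -0.22 -0.01] wz 2.0
5 [-0.6  -0.46 -0.01] wz 4.0
3 [-0.99 -0.71 -0.01] wz 6.0
2 [-1.19 -0.85 -0.01] wz 7.0
1 [-1.38 -0.98 -0.01] wz 8.0
0 [-1.57 -1.12 -0.01] wz 9.0
```

```bash
python3 -m handwheel '[[-0.06,-0.1,0,0,0,0.8],[-0.16,-0.2,0,0,0,1.6],[-0.25,-0.28,0,0,0,2.4],[-0.38,-0.36,0,0,0,3.2],[-0.5,-0.43,0,0,0,3.8],[-0.6,-0.49,0,0,0,4.3],[-0.7,-0.55,0,0,0,4.8]]'
python3 -c "
from plan import *
tilew();arc2(4.5,-.028,[4.5,3,2,1,0],yp=.033)"
```

```text
time: 12.28
position: [0.5217, 0.0432, 0.0237]
tcp_rot: [0.777, -0.63, 0.0, -0.0]
contact_force: [-0.4, -0.2, 0.7]
opening: 0.005
wrist tile 0.81 [591.5  21.6] [109.8 110.3] 11.22 jig [-57.3 -10.2] rel 3.5
t 12.38 tcp [0.5217 0.0432 0.0237] jig mm [-123.5   20.6] pushdir deg 11.92 F [-0.47  0.48 -0.05] Ftool [-0.57  0.36  0.05] op -0.003
4.5 [ 0.18  0.05 -0.  ] wz -0.3
3 [-0.14 -0.11  0.  ] wz 1.2
2 [-0.34 -0.22  0.  ] wz 2.2
1 [-0.54 -0.34  0.  ] wz 3.2
0 [-0.75 -0.46  0.  ] wz 4.2
```

```bash
python3 -m handwheel '[[-0.06,-0.08,0,0,0,1],[-0.12,-0.16,0,0,0,2],[-0.16,-0.22,0,0,0,3],[-0.2,-0.28,0,0,0,4],[-0.22,-0.32,0,0,0,4.2]]'
python3 -c "
from plan import *
st()"
python3 -m handwheel '[[-0.02,-0.05,0,0,0,0],[-0.03,-0.1,0,0,0,0]]'
python3 -c "
from plan import *
st();tilew()"
```

```text
time: 13.0
position: [0.5232, 0.0461, 0.0234]
tcp_rot: [0.753, -0.658, -0.001, 0.0]
contact_force: [-5.5, 0.3, 3.2]
opening: 0.001
t 13.0 tcp [0.5232 0.0461 0.0234] jig mm [-121.7   23.3] pushdir deg 7.68 F [-5.51  0.34  3.22] Ftool [-1.08  5.42 -3.21] op 0.001
time: 13.25
position: [0.5236, 0.0466, 0.0233]
tcp_rot: [0.753, -0.658, -0.001, 0.001]
contact_force: [-7.4, 0.0, 4.6]
opening: 0.001
t 13.25 tcp [0.5236 0.0466 0.0233] jig mm [-121.2   23.7] pushdir deg 7.7 F [-7.43  0.04  4.63] Ftool [-1.04  7.37 -4.61] op 0.001
wrist tile 0.58 [592.2  22.3] [109.3 109.3] 9.12 jig [-56.5  -9.6] rel 1.4
```

Force is rising with some downward drag. I'll back off, shift to jig y ≈ 15, and press fresh.

```bash
python3 -m handwheel '[[0,0.3,0,0,0,0],[0.4,0.4,0,0,0,0],[0.8,0.4,0,0,0,0],[0.8,0.4,0,0,0,0]]'
python3 -c "
from plan import *
st();tilew()
manip.grab_frame('wrist');cv2.imwrite('pics/wrist5.png',manip.grab_frame('wrist'))
st()"
```

```text
time: 13.85
position: [0.5225, 0.0374, 0.0237]
tcp_rot: [0.753, -0.658, 0.0, -0.0]
contact_force: [0.7, 0.4, 0.5]
opening: -0.002
t 13.85 tcp [0.5225 0.0374 0.0237] jig mm [-123.5   14.8] pushdir deg 7.69 F [0.66 0.41 0.49] Ftool [-0.32 -0.71 -0.49] op -0.002
wrist tile 0.76 [592.1  22.3] [110.  110.3] 9.11 jig [-56.6  -9.6] rel 1.39
t 14.05 tcp [0.5221 0.0379 0.0236] jig mm [-123.8   15.2] pushdir deg 7.72 F [ 1.15  0.07 -1.13] Ftool [ 0.08 -1.15  1.13] op -0.001
```

View pics/wrist5.png

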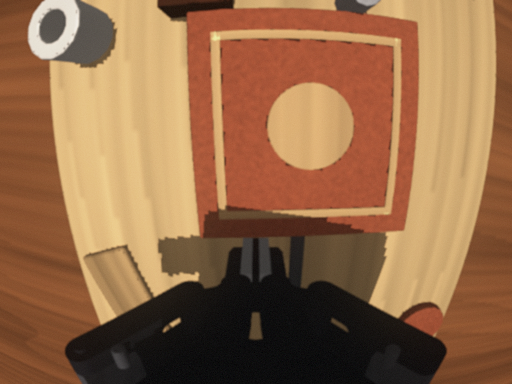

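```bash
python3 -m handwheel '[[0,-0.15,0,0,0,0],[0,-0.25,0,0,0,0],[0,-0.32,-0.02,0,0,0],[0,-0.38,-0.03,0,0,0]]'
python3 -c "
from plan import *
st()"
python3 -m handwheel '[[0,-0.05,-0.02,0,0,0],[0,-0.1,-0.04,0,0,0]]'
python3 -c "
from plan import *
st()"
```

```text
time: 14.55
position: [0.525, 0.0385, 0.0237]
tcp_rot: [0.753, -0.658, -0.001, 0.0]
contact_force: [-3.8, 1.0, 1.1]
opening: 0.001
t 14.55 tcp [0.525  0.0385 0.0237] jig mm [-120.9   15.5] pushdir deg 7.74 F [-3.77  1.    1.06] Ftool [-1.5   3.61 -1.05] op 0.001
time: 14.8
position: [0.5253, 0.0389, 0.0237]
tcp_rot: [0.753, -0.658, -0.001, 0.001]
contact_force: [-6.6, 1.3, -1.4]
opening: 0.0
t 14.8 tcp [0.5253 0.0389 0.0237] jig mm [-120.6   15.8] pushdir deg 7.74 F [-6.57  1.33 -1.39] Ftool [-2.2   6.33  1.41] op 0.0
```

```bash
python3 -m handwheel '[[-0.05,-0.04,-0.01,0,0,0],[-0.08,-0.08,-0.01,0,0,0],[-0.08,-0.1,-0.01,0,0,0]]'
python3 -c "
from plan import *
st();tilew()"
```

```text
time: 15.18
position: [0.5256, 0.0399, 0.0237]
tcp_rot: [0.753, -0.658, -0.002, 0.001]
contact_force: [-7.3, 0.9, -1.0]
opening: -0.002
t 15.18 tcp [0.5256 0.0399 0.0237] jig mm [-120.1   16.8] pushdir deg 7.75 F [-7.27  0.95 -1.01] Ftool [-1.92  7.08  1.04] op -0.002
wrist tile 0.73 [592.4  22.7] [109.7 109.9] 7.94 jig [-56.3  -9.2] rel 0.22
```

```bash
python3 -m handwheel '[[-0.03,-0.05,0,0,0,0],[-0.04,-0.1,0,0,0,0]]'
python3 -c "
from plan import *
st()"
python3 -m handwheel '[[-0.03,-0.05,0,0,0,0],[-0.04,-0.08,0,0,0,0]]'
python3 -c "
from plan import *
st()"
```

```text
time: 15.52
position: [0.5257, 0.0401, 0.0237]
tcp_rot: [0.753, -0.658, -0.002, 0.002]
contact_force: [-11.3, -0.3, 3.8]
opening: -0.001
t 15.53 tcp [0.5257 0.0401 0.0237] jig mm [-120.1   17. ] pushdir deg 7.74 F [-11.32  -0.28   3.82] Ftool [-1.25 11.28 -3.75] op -0.001
time: 15.78
position: [0.5257, 0.0401, 0.0237]
tcp_rot: [0.753, -0.658, -0.002, 0.003]
contact_force: [-13.4, -2.4, 6.5]
opening: 0.001
t 15.78 tcp [0.5257 0.0401 0.0237] jig mm [-120.   17.] pushdir deg 7.72 F [-13.39  -2.42   6.48] Ftool [ 0.61 13.63 -6.39] op 0.001
```

```bash
python3 -m handwheel '[[0,0.02,-0.04,0,0,0],[0,0.02,-0.05,0,0,0],[0,0.02,-0.05,0,0,0],[0,0.02,-0.05,0,0,0]]'
python3 -c "
from plan import *
st();tilew()
im=manip.grab_frame('side');cv2.imwrite('pics/side6.png',cv2.resize(im[190:330,180:380],None,fx=4,fy=4,interpolation=cv2.INTER_CUBIC))
r,X=quad('side',manip.masks_of('side','tile')[0]['region'],.033);print(r)
st()"
```

```text
time: 16.27
position: [0.5257, 0.0402, 0.0238]
tcp_rot: [0.753, -0.658, -0.002, 0.002]
contact_force: [-10.6, -2.1, -1.2]
opening: 0.001
t 16.27 tcp [0.5257 0.0402 0.0238] jig mm [-120.    17.1] pushdir deg 7.72 F [-10.57  -2.06  -1.17] Ftool [ 0.62 10.74  1.24] op 0.001
wrist tile 0.92 [592.5  23. ] [109.8 110.1] 7.72 jig [-56.1  -8.9] rel 0.0
((795.5508422851562, 12.006641387939453), (81.47239685058594, 87.37691497802734), 24.75755500793457)
t 16.48 tcp [0.5256 0.0403 0.0237] jig mm [-120.    17.1] pushdir deg 7.72 F [-10.64  -1.99  -1.07] Ftool [ 0.55 10.8   1.14] op 0.0
```

View pics/side6.png

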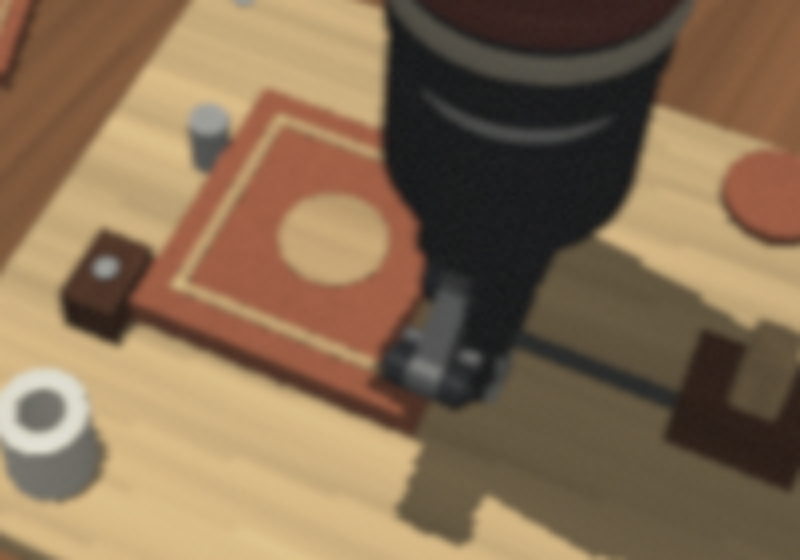

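The tile is square (0.0° to the jig) and its far edge meets both peg (208,160) and stop (130,280). Now the home press at about 14 N.

```bash
python3 -m handwheel '[[0,-0.04,-0.01,0,0,0],[0,-0.09,-0.02,0,0,0],[0,-0.09,-0.02,0,0,0],[0,-0.09,-0.02,0,0,0]]'
python3 -c "
from plan import *
st()"
python3 -m handwheel '[[0,-0.03,-0.01,0,0,0],[0,-0.03,-0.01,0,0,0],[0,-0.03,-0.01,0,0,0],[0,-0.03,-0.01,0,0,0]]'
python3 -c "
from plan import *
st()"
```

```text
time: 16.98
position: [0.5256, 0.0403, 0.0237]
tcp_rot: [0.753, -0.658, -0.003, 0.003]
contact_force: [-12.6, -1.2, -1.0]
opening: 0.002
t 16.98 tcp [0.5256 0.0403 0.0237] jig mm [-120.    17.1] pushdir deg 7.71 F [-12.56  -1.24  -1.03] Ftool [-0.45 12.6   1.13] op 0.002
time: 17.48
position: [0.5256, 0.0403, 0.0238]
tcp_rot: [0.753, -0.658, -0.003, 0.003]
contact_force: [-12.9, -2.1, -0.4]
opening: 0.003
t 17.48 tcp [0.5256 0.0403 0.0238] jig mm [-120.    17.1] pushdir deg 7.71 F [-12.9   -2.05  -0.37] Ftool [ 0.3  13.06  0.49] op 0.003
```

Pressed home at 13 N for a full second. Now I retreat, rise, and go behind the jaw's post.

```bash
python3 -m handwheel '[[0,0.35,0,0,0,0],[0,0.8,0,0,0,0],[0,1.0,-2,0,0,0],[0,1.2,-5,0,0,0],[0.4,2.2,-8,0,0,0],[0.8,4.5,-8,0,0,0],[1.2,7,-8,0,0,0],[1.8,9.5,-8,0,0,0],[2.4,12,-8,0,0,0],[2.5,13.2,-8,0,0,0],[2.5,13.2,-8,0,0,0],[2.5,13.2,-8,0,0,0]]'
python3 - <<'E'
from plan import *
st()
im=manip.grab_frame("wrist");cv2.imwrite("pics/wrist7.png",im);tilew()
print([(np.round(w2j(d["point"][:2])*1000,1),d["conf"]) for d in (manip.grab_frame("side") is not None and manip.place_of("side","jaw"))])
go(*j2w((-.2455,-.0085)),.048,7.72)
E
```

```text
time: 18.98
position: [0.4043, -0.0019, 0.1055]
tcp_rot: [0.753, -0.658, 0.001, -0.0]
contact_force: [1.4, 0.9, -0.2]
opening: 0.004
t 18.98 tcp [ 0.4043 -0.0019  0.1055] jig mm [-246.    -8.3] pushdir deg 7.74 F [ 1.35  0.95 -0.17] Ftool [-0.76 -1.47  0.17] op 0.004
wrist tile 0.59 [ 571.9 -198.9] [74.8 78.2] 78.23 jig [-106.3 -226.1] rel 70.51
wrist tile 0.57 [545.4  16.7] [ 24.8 110.7] 7.81 jig [-103.7   -8.9] rel 0.09
[(array([-186.6,   -5.9]), 0.58), (array([-2.2, -0.2]), 0.54)]
t 19.23 tcp [ 0.4033 -0.0018  0.1051] jig mm [-246.9   -8.1] pushdir deg 7.75 F [ 0.36 -0.45 -0.31] Ftool [ 0.5  -0.3   0.31] op 0.001
rows cm: [ 0.04 -0.14  5.71] wz deg: 0.03
```

View pics/wrist7.png

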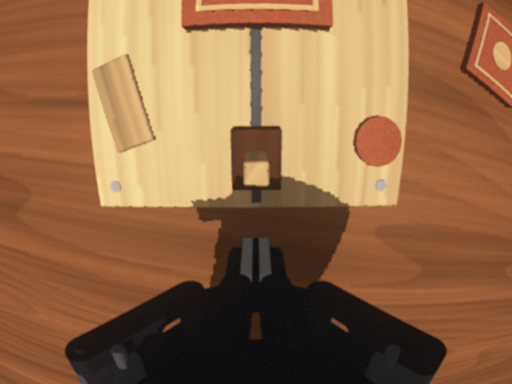

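The post (256,168) is straight ahead of the fingers, and the tile's near edge at row 27 is square. I descend and push.

```bash
python3 -m handwheel '[[0,0,2,0,0,0],[0,0,4,0,0,0],[0,0,5.2,0,0,0],[0,0,5.6,0,0,0],[0,-0.4,5.6,0,0,0],[0,-0.8,5.6,0,0,0],[0,-1.2,5.6,0,0,0],[0,-1.6,5.6,0,0,0],[0,-2,5.6,0,0,0],[0,-2.5,5.6,0,0,0],[0,-3,5.6,0,0,0]]'
python3 -c "
from plan import *
st()"
```

```text
time: 20.6
position: [0.4305, 0.0021, 0.0488]
tcp_rot: [0.753, -0.658, -0.001, 0.002]
contact_force: [-8.5, -1.7, 7.5]
opening: 0.003
t 20.6 tcp [0.4305 0.0021 0.0488] jig mm [-219.4   -7.9] pushdir deg 7.72 F [-8.48 -1.67  7.47] Ftool [ 0.51  8.66 -7.43] op 0.003
```

```bash
python3 -m handwheel '[[0,-0.5,-0.1,0,0,0],[0,-1.0,-0.1,0,0,0],[0,-1.5,-0.1,0,0,0],[0,-2,-0.1,0,0,0],[0,-2.5,-0.1,0,0,0],[0,-3,-0.1,0,0,0],[0,-3.5,-0.1,0,0,0],[0,-4,-0.1,0,0,0],[0,-4.5,-0.1,0,0,0],[0,-5,-0.1,0,0,0],[0,-5.4,-0.1,0,0,0],[0,-5.7,-0.1,0,0,0]]'
python3 -c "
from plan import *
st();cv2.imwrite('pics/side8.png',cv2.resize(manip.grab_frame('side')[190:330,200:400],None,fx=4,fy=4));tilew()"
```

```text
time: 22.1
position: [0.4862, 0.0099, 0.0492]
tcp_rot: [0.753, -0.658, -0.002, 0.002]
contact_force: [-8.3, -1.5, 0.0]
opening: -0.003
t 22.1 tcp [0.4862 0.0099 0.0492] jig mm [-163.2   -7.6] pushdir deg 7.73 F [-8.32 -1.53  0.02] Ftool [0.4  8.45 0.03] op -0.003
wrist tile 0.97 [ 567.9 -153.6] [48.7 22.5] 21.73 jig [-104.2 -180.7] rel 14.01
wrist tile 0.76 [580.1  21.3] [ 86.  109.7] 7.94 jig [-68.7  -8.9] rel 0.22
```

View pics/side8.png

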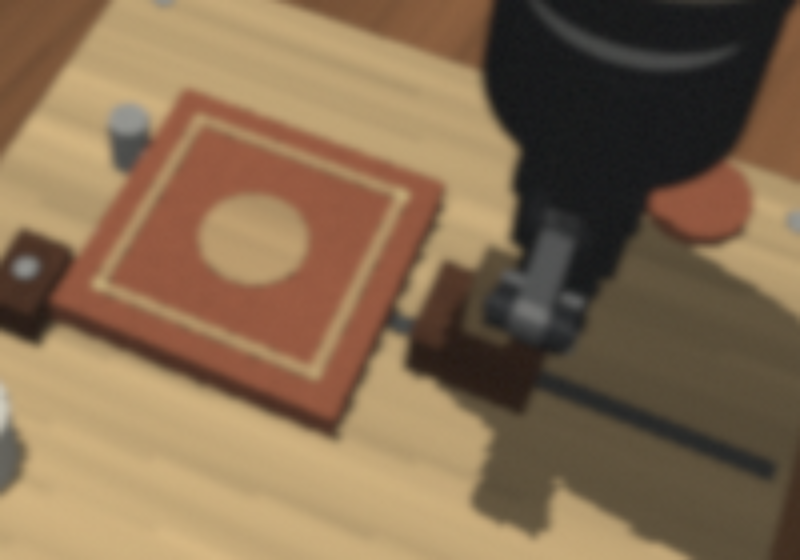

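The tile is still flush and the jaw is about 12 mm short of it. I continue slowly.

```bash
python3 -m handwheel '[[0,-0.2,0,0,0,0],[0,-0.4,0,0,0,0],[0,-0.6,0,0,0,0],[0,-0.75,0,0,0,0],[0,-0.85,0,0,0,0]]'
python3 -c "
from plan import *
st()"
python3 -m handwheel '[[0,-0.08,0,0,0,0],[0,-0.16,0,0,0,0],[0,-0.22,0,0,0,0]]'
python3 -c "
from plan import *
st()"
```

```text
time: 22.88
position: [0.4945, 0.0111, 0.0491]
tcp_rot: [0.753, -0.658, -0.002, 0.002]
contact_force: [-7.2, -1.1, -0.3]
opening: 0.001
t 22.88 tcp [0.4945 0.0111 0.0491] jig mm [-154.8   -7.6] pushdir deg 7.73 F [-7.22 -1.13 -0.26] Ftool [0.15 7.3  0.31] op 0.001
time: 23.25
position: [0.4966, 0.0114, 0.0492]
tcp_rot: [0.753, -0.658, -0.002, 0.002]
contact_force: [-8.3, -1.0, -0.0]
opening: 0.003
t 23.25 tcp [0.4966 0.0114 0.0492] jig mm [-152.7   -7.6] pushdir deg 7.73 F [-8.31 -0.98 -0.01] Ftool [-0.15  8.36  0.06] op 0.003
```

```bash
python3 -m handwheel '[[0,-0.06,0,0,0,0],[0,-0.12,0,0,0,0]]'
python3 -c "
from plan import *
st()"
python3 -m handwheel '[[0,-0.06,0,0,0,0],[0,-0.1,0,0,0,0]]'
python3 -c "
from plan import *
st()"
```

```text
time: 23.5
position: [0.4972, 0.0115, 0.0491]
tcp_rot: [0.753, -0.658, -0.003, 0.002]
contact_force: [-12.7, -3.1, 4.9]
opening: 0.002
t 23.5 tcp [0.4972 0.0115 0.0491] jig mm [-152.1   -7.6] pushdir deg 7.73 F [-12.75  -3.05   4.91] Ftool [ 1.31 13.08 -4.82] op 0.002
time: 23.75
position: [0.4972, 0.0115, 0.0491]
tcp_rot: [0.753, -0.658, -0.003, 0.003]
contact_force: [-15.9, -2.5, 8.2]
opening: 0.001
t 23.75 tcp [0.4972 0.0115 0.0491] jig mm [-152.1   -7.5] pushdir deg 7.72 F [-15.93  -2.51   8.17] Ftool [ 0.34 16.19 -8.03] op 0.001
```

```bash
python3 -m handwheel '[[0,-0.03,-0.02,0,0,0],[0,-0.06,-0.03,0,0,0],[0,-0.06,-0.03,0,0,0]]'
python3 -c "
from plan import *
st()"
python3 -m handwheel '[[0,-0.04,-0.01,0,0,0],[0,-0.07,-0.01,0,0,0],[0,-0.07,-0.01,0,0,0]]'
python3 -c "
from plan import *
st()"
```

```text
time: 24.12
position: [0.4972, 0.0115, 0.0492]
tcp_rot: [0.753, -0.658, -0.003, 0.004]
contact_force: [-14.6, -2.5, 5.7]
opening: 0.001
t 24.12 tcp [0.4972 0.0115 0.0492] jig mm [-152.1   -7.5] pushdir deg 7.71 F [-14.64  -2.47   5.67] Ftool [ 0.48 14.9  -5.52] op 0.001
time: 24.5
position: [0.4972, 0.0115, 0.0492]
tcp_rot: [0.753, -0.658, -0.004, 0.004]
contact_force: [-17.3, -5.0, 8.2]
opening: -0.001
t 24.5 tcp [0.4972 0.0115 0.0492] jig mm [-152.1   -7.5] pushdir deg 7.71 F [-17.32  -5.01   8.17] Ftool [ 2.64 17.92 -7.97] op -0.001
```

```bash
python3 -m handwheel '[[0,-0.03,-0.02,0,0,0],[0,-0.05,-0.03,0,0,0],[0,-0.05,-0.03,0,0,0]]'
python3 -c "
from plan import *
st()"
python3 -m handwheel '[[0,-0.03,0,0,0,0],[0,-0.03,0,0,0,0],[0,-0.03,0,0,0,0]]'
python3 -c "
from plan import *
st()"
```

```text
time: 24.88
position: [0.4972, 0.0115, 0.0492]
tcp_rot: [0.753, -0.658, -0.004, 0.004]
contact_force: [-18.1, -4.2, 6.5]
opening: -0.003
t 24.88 tcp [0.4972 0.0115 0.0492] jig mm [-152.1   -7.5] pushdir deg 7.7 F [-18.08  -4.21   6.47] Ftool [ 1.74 18.56 -6.25] op -0.003
time: 25.25
position: [0.4972, 0.0115, 0.0492]
tcp_rot: [0.753, -0.658, -0.004, 0.005]
contact_force: [-19.6, -4.2, 7.8]
opening: 0.001
t 25.25 tcp [0.4972 0.0115 0.0492] jig mm [-152.1   -7.5] pushdir deg 7.7 F [-19.59  -4.21   7.84] Ftool [ 1.54 20.07 -7.59] op 0.001
```

```bash
python3 -m handwheel '[[0,0.15,0,0,0,0],[0,0.35,0,0,0,0],[0,0.8,0,0,0,0],[0,1.3,0,0,0,0],[0,1.5,-1.5,0,0,0],[0,1.8,-4,0,0,0],[0,2,-7,0,0,0],[0,4,-9,0,0,0],[0,8,-11,0,0,0],[0,11,-12,0,0,0],[0,13,-12,0,0,0],[0,13,-12,0,0,0]]'
python3 - <<'E'
from plan import *
st()
im=manip.grab_frame("top");cv2.imwrite("pics/top9.png",im)
for n,z in(("tile",.033),("jig",.018)):
    for d in manip.masks_of("top",n)[:3]:
        r,X=quad("top",d["region"],z); print(n,round(d["conf"],2),np.round(r[0],1),np.round(r[1],1),round(r[2],2),"jig",np.round(1000*w2j(np.array(r[0])/1000),1))
b=manip.grab_frame("side")
o=np.zeros((480,800,3),np.uint8);o[:,:400]=cv2.resize(im[135:340,145:316],(400,480));o[:300,400:]=cv2.resize(b[180:360,160:400],(400,300));cv2.imwrite("pics/m9.png",o)
tilew()
E
```

```text
time: 26.75
position: [0.3749, -0.0058, 0.1721]
tcp_rot: [0.753, -0.658, 0.001, -0.0]
contact_force: [0.4, 1.1, -0.2]
opening: 0.004
t 26.75 tcp [ 0.3749 -0.0058  0.1721] jig mm [-275.6   -8.2] pushdir deg 7.7 F [ 0.37  1.07 -0.17] Ftool [-1.01 -0.51  0.17] op 0.004
tile 0.88 [805.1  -5.9] [84.  80.2] 23.93 jig [150.7 -66.2]
tile 0.59 [ 583.2 -221.9] [80.6 81.3] 76.52 jig [ -98.2 -250.4]
tile 0.56 [593.7  23.9] [110.6 110.7] 7.88 jig [-54.8  -8.2]
jig 0.64 [548.2  26.4] [312.9 272.9] 7.89 jig [-99.6   0.3]
wrist tile 0.9 [ 571.8 -207.7] [82.  79.8] 76.41 jig [-107.6 -234.8] rel 68.69
wrist tile 0.86 [541.7  15.8] [ 18.4 109.6] 7.84 jig [-107.4   -9.2] rel 0.12
```

View pics/m9.png

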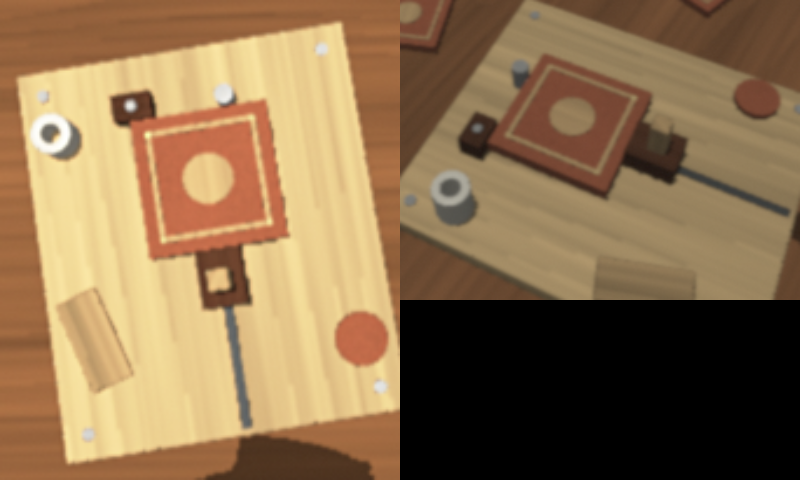

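The top view shows the tile flush on stop (132,108) and peg (224,93), with the jaw (222,275) against its near edge. The tile measures 7.88° against 7.89° for the board, with its centre at jig x ≈ -54.8 mm. The prop, rib and disc are where they were, so I'm handing in.

```bash
python3 -c "
from bench import manip
print(manip.job_done())"
```

```text
the job is handed in; nothing more can be done
None
```

The tile is squared up in the jig with the jaw against it, and I handed the job in at about 27 s of the 72 s allowed. The hand-in returns no verdict.

- **Peg:** I slid the tile to the peg with the shut fingers. The push rose from about 1 N to 5 N while the tile was still about 22.6° (0.39 rad) askew.
- **Turn:** Pushing the left part of the near edge turned the tile on the peg until its far edge was flush. On the first try it stuck about 1.4° short with some downward drag, so I backed off and pressed again near jig y = 15 mm.
- **Press home:** The wrist view then measured the tile at 0.0° to the jig, and I held it there at about 13 N. The highest reading on the tile was about 15 N in total, including vertical drag.
- **Jaw:** I slid the jaw up by its post, pushed along the jig to about 20 N (21.5 N with vertical drag on the post), and withdrew clear of everything.

**Last checks:**
- **Angle:** the top view gave the tile at 7.88° and the board at 7.89°.
- **Position:** the tile centre is at jig x ≈ -54.8 mm by the top camera. The wrist camera, while I was pressing, gave -56.1 mm. Both are within tolerance.
- **Other things:** the prop, rib and disc on the board looked unmoved.
- **Not checked:** the jaw's grip after release could not be measured. At about 20 N with 8 N of friction, the tile should have been getting roughly 12 N.

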